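# Hold a sprung reader carriage at its mark with the right standard seated

### The arm

A 6-joint arm with a two-finger parallel gripper is mounted at the origin on the work surface. World frame = base frame: x ahead of the robot, y to its left, z up, the work surface at z = 0. Lengths are in mm, angles in degrees, forces in N, time in s.
With the tool pointing down it reaches from about 350 to 850 mm from the base axis. Payload 8.1 kg.
Tool frame: the origin (TCP) lies between the finger pads, 19 mm behind the fingertips; this is the grasp point; z points along the fingers, y is the line along which they close (so a half turn about z gives the same grasp; the last joint's range is limited). The gripper opens to 85 mm and grips with 20 to 120 N. Pads are 22 mm wide; open, the fingers measure 114 mm over their backs; the gripper's body (76 mm by 85 mm) begins 54 mm behind the grasp point. The pads swing forward as they close: fully open they stand 13 mm farther back than shut.
Start: joints at [-74.049, 7.471, 85.268, -0, 87.261, -4.893], TCP at [213.517, -560.728, 249.992] pointing down, gripper open.
Joint ranges: [-169.43, 169.43], [-51.17, 129.36], [1.28, 143.12], [-76.62, 256.62], [0, 156.53], [-152.29, 152.29]. Speed limits (degrees/s): [136.94, 136.94, 159.86, 180, 180, 180].

### API

Orientations are given as [roll, pitch, yaw] about the fixed x, y, z axes, in that order (R = Rz(yaw) Ry(pitch) Rx(roll)).
In Python, from bench import r gives the robot as it stands.
- The arm moves only by the tool apply_moves, never from a script. Its argument "steps" is a list of rows, each a list of 7 numbers: the opening, from -1 (shut) to 1 (fully open), then the shift along the tool's x, y, z in mm, then the turn, a rotation vector about the tool's x, y, z in units of 5 degrees (1.0 is 5 degrees). A call has exactly 8 rows; each row shifts and turns the commanded pose from where the row before left it, along the tool's axes as they then stand; what a row does not reach is not made up. A row lasts 1/10 s, in which the tool goes at most 50 mm and 8.59 degrees, less where a joint would pass 70% of its speed; a pose out of reach is approached as far as the arm can. A call is refused whole if a number of a shift passes 50 or a number of a turn 1, either way. A call with a gripper value outside its range is refused whole. The fingers move at their own pace and stop on an object; "squeeze" is the grip in N (left out, the last holds). Time passes only in rows, so rows that do not move let the fingers close, or fill a call up. It gives the time, the measured TCP pose, the force, the opening and the grip force at its end, in the units of the state.
- r.sense(): the state, without advancing time (a new reading comes with each control period).
- r.snapshot(name): name is "scene" or "top" or "wrist"; returns a dict with "color" (480x640x3 uint8, blue, green, red), "depth" (480x640 float32, mm along the optical axis (not along the pixel's ray), 0 where there is no reading), "mtx" (3x3 intrinsics, pixels), "dist" ([k1, k2, p1, p2, k3] as OpenCV has them; the pictures are not rectified), "T" (4x4, takes a point from camera to world coordinates); the wrist camera has in their place "hand_eye" (4x4, takes a point from camera to tool coordinates, whose origin is the TCP and whose axes are the flange's). Camera axes: x right, y down, z forward; pixel columns grow to the right and rows downward; lengths in mm; the calibration is good to about 2 mm. A picture is of the moment at which its call begins: read the wrist's pose just before it.
- r.hand_in(): hands the job in; it is judged then, once.
The state is a dict: "time": time; "joint_pos": joint angles; "qd": joint speeds; "joint_efforts": joint torques, N m; "tool_pos": TCP position; "tcp_rot": TCP orientation; "ft_force": force on the tool from outside, world axes, zero at the start; "wrist_torque": the same for the moment, N m; "finger_gap": finger opening in mm; "grip_force": force on a finger pad.
Only numpy, scipy, OpenCV 4.12 (cv2) and the standard library are available. Lean on these libraries where they do the work, as an engineer would, in place of code of your own. Each camera call takes 0.05 s, during which the arm holds its last target. There are 200 camera calls.

### The job

Set up the optical reader for its check: of the three brass standards on the mat, stand the one that fits snugly (not the thin one, which would rattle) fully down in the round well of the reader's carriage and let go of it. Then pull the carriage out by its black handle, against its return spring, until its yellow pointer is opposite the middle of the red mark, and finish still gripping the handle, keeping the carriage there. Leave the other two standards and the glass beaker standing where they are.

Things in the scene. Friction and masses are not known exactly. Their poses are not given: they have to be found in the camera images.
- standard_30: The right standard: an upright plain brass cylinder, 30 mm diameter, 65 mm tall, with a 3 mm chamfer round its foot, about 0.12 kg, loose, standing on the 4 mm thick mat. Origin: centre of its underside, z up.
- standard_22: A look-alike brass cylinder, 22 mm diameter, 65 mm tall: too thin for the well. Origin: centre of its underside. Leave it standing.
- standard_38: A look-alike brass cylinder, 38 mm diameter, 65 mm tall: too thick for the well. Origin: centre of its underside. Leave it standing.
- mat: Blue mat, 130 x 300 mm, 4 mm thick, fixed on the bench; the three standards stand on it in a rough row along its y, about 95 mm apart and each up to 30 mm off the middle line, in any order. Origin: centre of its underside.
- reader: The fixed optical reader. Its own x axis points from its front (robot's side) to its rear, z up. Dark grey bed 330 x 135 mm, 20 mm high, from x = -195 to +135 mm, y = -60 to +75 mm; behind it, x = 135 to 255 mm, a white housing 115 mm high with a lens that sticks out to x = 121 mm. Origin: on the bench, under the middle line of the carriage's travel.
- travel (a joint): Travel of the aluminium carriage on the bed, in m: 0 = home (where the spring keeps it), grows as it is pulled out along the reader's -x axis, stop at 0.11. The return spring pulls with about 3.5 N at home and 70 N/m more as it comes out (6.5 to 9.5 N at the mark).
- well (a point): Centre of the floor of the carriage's round well: 33 mm diameter (3 mm chamfer at the mouth), 20 mm deep, floor 32 mm above the bench, on the carriage's middle line. It is 100 mm behind (reader's +x) the handle's axis. A seated standard's underside is at this point and 45 mm of it stick up. Axes as the reader's.
- carriage: The aluminium carriage: block 150 x 70 x 30 mm, top 52 mm above the bench, with the well, the yellow pointer and the handle on it; the handle is an upright black round post, 22 mm diameter, 50 mm tall, standing on its top 60 mm in front (-x) of the origin. At home the block spans the reader's x from -85 to +65 mm. Origin: on its underside, 22 mm above the bench; axes as the reader's.
- grip (a point): Where to grip the handle: on its axis, 28 mm above its foot (80 mm above the bench), 22 mm below its top.
- pointer (a point): Outer tip of the yellow pointer on the carriage's left (+y) side, 4 mm wide along the travel, about 50 mm above the bench. Moves with the carriage.
- mark: Red clip on the scale to the left (+y) of the carriage, fixed to the bed: 12 mm along the travel, 22 mm wide, 12 mm high. Origin: centre of its underside, 20 mm above the bench, the middle of the mark; axes as the reader's. It lies 45 to 85 mm out (reader's -x) from the pointer's home position; pulling out until pointer and mark have the same x in the reader's axes is the job.
- beaker: Glass beaker, 70 mm wide, 90 mm tall, standing beyond the mat and the reader. Origin: centre of its underside. Bystander: leave it standing.
Mind the look-alikes: they are no part of the job. What is shaped like the standard_38 but blue or green is not meant.

How it is judged (in metres and radians):
On the way:
1. the 30 mm standard stands fully down in the carriage's well and is let go (horizontal distance between standard_30 and well below 0.006 m and z of standard_30 in the frame of well below 0.004 m and angle between standard_30's own z axis and vertical below 0.12 rad and contact force between the fingers and standard_30 below 0.1 N), for 0.2 s.
At the end, for the whole second after the job is handed in: Fingers grip the handle (over 2 N, TCP within 45 mm of grip), carriage at rest, pointer within 6.5 mm of the middle of the red mark along the travel; the 30 mm standard stands in the well (within 6 mm of centre, 4 mm of the floor, 0.12 rad of upright); no other standard touches the carriage (horizontal distance between standard_30 and well below 0.006 m and z of standard_30 in the frame of well below 0.004 m and angle between standard_30's own z axis and vertical below 0.12 rad and x of pointer in the frame of mark between -0.0065 and 0.0065 m and contact force between the fingers and carriage above 2 N and contact force between carriage and standard_22 below 0.1 N and contact force between carriage and standard_38 below 0.1 N and distance between the grasp point and grip below 0.045 m and linear speed of carriage below 0.01 m/s); the arm keeps its last pose, push and grip.
It fails at once if one of the other standards is moved by more than 30 mm or knocked over (distance of any of standard_22, standard_38 from where it was at the start of the episode above 0.03 m or angle between any of standard_22, standard_38's own z axis and vertical above 0.5 rad).
It fails at once if the beaker is moved by more than 40 mm or knocked over (distance of beaker from where it was at the start of the episode above 0.04 m or angle between beaker's own z axis and vertical above 0.5 rad).
It also fails if it takes over 51 s, if anything falls off the work surface, if the arm or the gripper's body presses on something with over 40 N, if the wrist force passes 120 N, or if a joint passes its speed limit or range.

## Working session

There is one attempt and no reset: what is moved stays moved. The work goes in short steps, Python scripts to look and compute and a tool call to move; the robot and the scene stay as the last step left them, time stands still between calls to the robot, and variables do not carry over. Pictures are saved under pics/ and viewed, at most 10 in all, crops included, and the job is handed in when it is done.

Besides the shell and the picture viewer there is one more tool, called as name([rows], argument=value, ...), one row to a line, values as JSON. apply_moves: Moves the arm, as the interface text tells. Its arguments: {"type":"object","properties":{"steps":{"type":"array"},"squeeze":{"type":"number"}},"required":["steps"]}

```bash
mkdir -p pics; cat > h.py <<'E'
import numpy as np, cv2
from bench import r
def save(n,s,crop=None,k=1):
    c=s["color"]
    if crop: x0,y0,x1,y1=crop; c=c[y0:y1,x0:x1]
    cv2.imwrite(f"pics/{n}.png",cv2.resize(c,None,fx=k,fy=k,interpolation=cv2.INTER_CUBIC))
def ray(s,u,v):
    p=cv2.undistortPoints(np.array([[[u,v]]],float),s["mtx"],s["dist"])[0,0]
    return np.array([p[0],p[1],1.])
def at_z(s,u,v,z,T=None):
    T=s["T"] if T is None else T
    d=T[:3,:3]@ray(s,u,v); o=T[:3,3]
    return o+d*(z-o[2])/d[2]
def by_depth(s,u,v,T=None):
    T=s["T"] if T is None else T
    return T[:3,:3]@(ray(s,u,v)*s["depth"][int(v),int(u)])+T[:3,3]
E
python3 - <<'E'
from h import *
import pickle
st=r.sense();print(st)
for n in("top","scene"):
    s=r.snapshot(n);pickle.dump(s,open(n+".pkl","wb"));save(n,s);print(n,s["T"].round(3).tolist())
E
```

```text
{'time': 0.0, 'joint_pos': array([-7.40506351e+01,  7.51588818e+00,  8.53309409e+01, -1.66502123e-03,
        8.72589222e+01, -4.89257404e+00]), 'qd': array([-0.02188969,  0.0438829 , -0.08608777, -0.05609557,  0.00854006,
       -0.01694423]), 'joint_efforts': array([-9.70478577e-04, -5.69403541e+01, -5.00549054e+01, -6.87056090e-04,
        1.49675715e-02, -2.92745847e-05]), 'tool_pos': array([ 213.3494186 , -560.23810839,  248.92031716]), 'tcp_rot': array([-1.79894492e+02, -7.36237714e-03,  2.08420134e+01]), 'ft_force': array([-0.40789925, -0.01547329, -0.22822395]), 'wrist_torque': array([ 0.02724232, -0.0087199 , -0.02300652]), 'grip_force': 0.0, 'finger_gap': 85.57006770530418}
top [[0.061, -0.974, 0.217, 311.306], [-0.998, -0.058, 0.019, 112.803], [-0.006, -0.217, -0.976, 1273.469], [0.0, 0.0, 0.0, 1.0]]
scene [[0.452, 0.59, -0.669, 1130.749], [0.892, -0.313, 0.326, -135.055], [-0.017, -0.744, -0.668, 615.038], [0.0, 0.0, 0.0, 1.0]]
```

View pics/top.png

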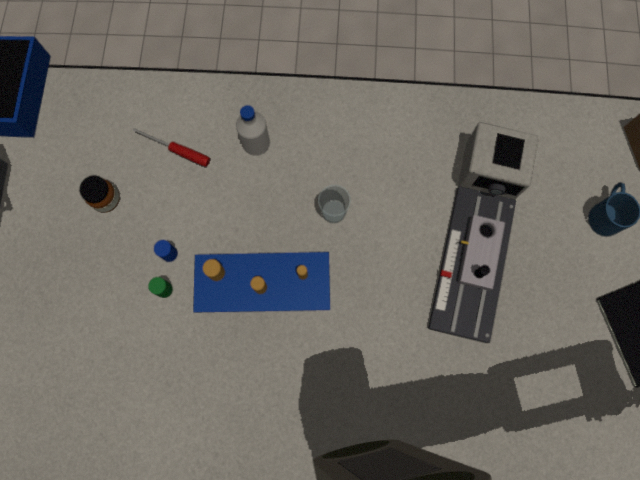

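View pics/scene.png

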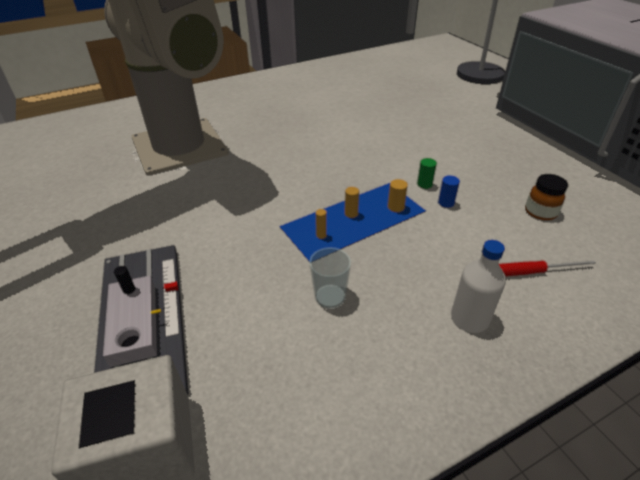

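The top view shows the reader at about (470,260) and the standards at (213,270) thick, (258,285) middle and (302,271) thin. The beaker is at (333,205). I'll enlarge the important areas.

```bash
python3 - <<'E'
from h import *
import pickle
s=pickle.load(open("top.pkl","rb"))
save("t_reader",s,(425,175,525,345),3.5)
save("t_mat",s,(190,245,340,320),5)
for n,u,v in(("thick",212,266),("mid",257,282),("thin",302,269),("hand",486,270),("carr",480,258),("well",487,231)): print(n,by_depth(s,u,v).round(1))
# brass segmentation with depth points from both cams
for n in("top","scene"):
    s=pickle.load(open(n+".pkl","rb"))
    hsv=cv2.cvtColor(s["color"],cv2.COLOR_BGR2HSV)
    m=cv2.inRange(hsv,(8,120,80),(25,255,255))
    k,l,stt,c=cv2.connectedComponentsWithStats(m)
    for i in range(1,k):
        if stt[i,4]<40: continue
        v,u=np.where(l==i)
        P=np.array([by_depth(s,a,b) for a,b in zip(u,v) if s["depth"][b,a]>0])
        top=P[P[:,2]>64]
        print(n,c[i].round(1),stt[i],P[:,2].max().round(1),len(top), (top.min(0)+top.max(0))[:2].round(1)/2 if len(top) else '',np.ptp(top,0).round(1) if len(top) else '', top.mean(0).round(1) if len(top) else '')
E
```

```text
thick [516.3 360.3  65.8]
mid [487.6 262.1  69.9]
thin [521.4 170.6  65.5]
hand [ 535.6 -207.3   98.6]
carr [ 570.4 -207.7   49.2]
well [ 634.6 -226.8   35.4]
top [211.7 267.9] [203 259  18  19 244] 74.1 225 [513.15 360.4 ] [36.4 36.9 10.1] [512.4 360.2  68.3]
top [301.4 270.5] [297 266  10  10  81] 73.1 70 [519.2  171.45] [17.9 19.3  9.1] [518.9 172.2  67.8]
top [257.4 283.3] [251 276  14  15 155] 76.9 133 [486.9  262.25] [27.5 26.5 12.7] [486.2 261.8  68.4]
scene [71.  20.2] [64 17 17  7 51] 178.9 51 [-748.8  -163.55] [21.1 50.6 19.3] [-751.3 -166.   168. ]
scene [55.7 97. ] [ 17  83  85  27 549] -92.9 0   
scene [396.6 192.7] [389 179  18  31 340] 71.9 161 [511.4 359.8] [35.1 36.   7.6] [513.3 358.4  69.4]
scene [351.3 191.9] [346 187  13  15 115] 73.0 102 [483.95 259.95] [28.9 26.2  7.4] [486.6 260.   69.7]
scene [540.9 195. ] [531 186  25  15 111] 60.9 0   
scene [320.5 221.2] [316 209  10  28 175] 72.4 71 [518.45 169.9 ] [22.6 17.9  7.8] [520.1 169.6  69.2]
```

View pics/t_reader.png

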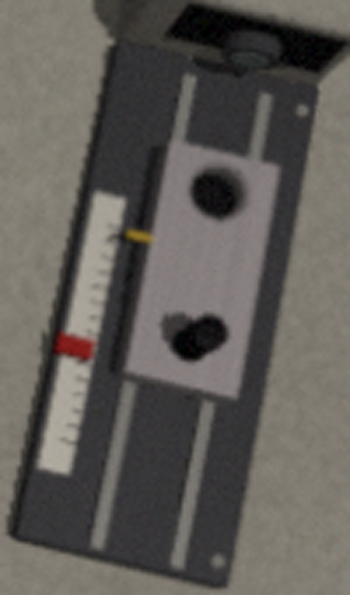

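View pics/t_mat.png

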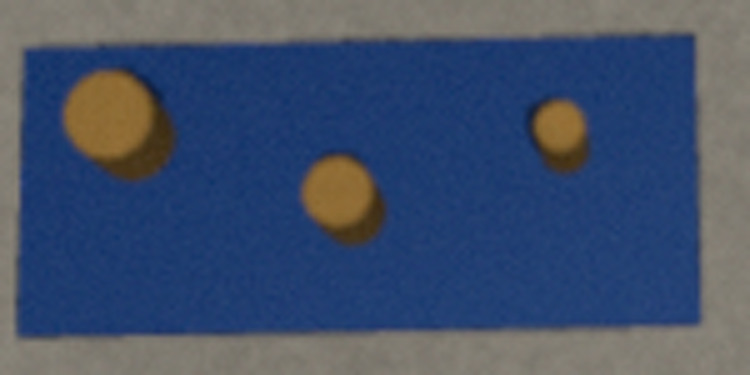

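```bash
python3 - <<'E'
from h import *
import pickle
s=pickle.load(open("top.pkl","rb"))
f=lambda x,y,z:at_z(s,425-.36+x/3.5,175-.36+y/3.5,z)[:2]
C=[f(172,142,52),f(280,165,52),f(240,398,52),f(124,374,52)]
print("corners",np.round(C,1).tolist(),[np.linalg.norm(C[i]-C[i-1]).round(1) for i in range(4)])
c=np.mean(C,0);d=(C[0]+C[1]-C[2]-C[3]);yaw=np.degrees(np.arctan2(d[1],d[0]));print("carriage mid",c,"yaw",yaw)
u=d/np.linalg.norm(d)
print("well measured",f(218,193,52),"expected",c+u*50)
print("handle top",f(213,331,102),"expected",c-u*50)
p=f(131,235,50);m=f(74,346,32)
print("pointer",p,"mark",m,"dx",(p-m)@u)
B=[f(115,38,20),f(318,85,20),f(226,586,20),f(13,536,20)]
print("bed",np.round(B,1).tolist(),[np.degrees(np.arctan2(*(B[i]-B[j])[::-1])).round(2) for i,j in((0,3),(1,2))])
print("std30",at_z(s,190-.4+338/5,245-.4+191/5,69))
print(r.sense()["tool_pos"])
E
```

```text
corners [[663.9, -193.3], [653.3, -261.2], [505.8, -235.6], [516.6, -164.5]] [np.float64(150.1), np.float64(68.7), np.float64(149.6), np.float64(71.9)]
carriage mid [ 584.89287725 -213.64283501] yaw -10.463164845177314
well measured [ 632.96285312 -222.09538209] expected [ 634.06147038 -222.72300293]
handle top [ 536.50312614 -205.33495793] expected [ 535.72428412 -204.56266708]
pointer [ 603.57583444 -168.45183471] mark [ 535.60878519 -137.81894339] dx 72.39991975813673
bed [[740.4, -164.3], [717.1, -296.5], [394.6, -236.4], [418.1, -104.9]] [np.float64(-10.43), np.float64(-10.56)]
std30 [486.11252875 261.62026809  69.        ]
[ 213.38427889 -560.28224287  249.04267048]
```

```bash
cat >> h.py <<'E'
from scipy.spatial.transform import Rotation as Ro
def plan(tgt,yaw,n,p=None,y0=None):
    "shift/turn per row from the measured (or given) pose, tool pointing down"
    st=r.sense(); p=st["tool_pos"] if p is None else p; y=st["tcp_rot"][2] if y0 is None else y0
    dw=(np.array(tgt,float)-p)/n; dy=(yaw-y)/n
    for i in range(n):
        t=Ro.from_euler("xyz",[180,0,y],degrees=True).inv().apply(dw)
        print(t.round(1).tolist(),"turn z",round(-dy/5,3)); y+=dy
E
python3 -c "
from h import *
plan([486,261,150],-10.5,24,p=[213.5,-560.7,250],y0=20.84)"
```

```text
[22.8, -28.0, 4.2] turn z 0.261
[22.1, -28.5, 4.2] turn z 0.261
[21.5, -29.0, 4.2] turn z 0.261
[20.8, -29.5, 4.2] turn z 0.261
[20.2, -29.9, 4.2] turn z 0.261
[19.5, -30.4, 4.2] turn z 0.261
[18.8, -30.8, 4.2] turn z 0.261
[18.1, -31.2, 4.2] turn z 0.261
[17.3, -31.6, 4.2] turn z 0.261
[16.6, -32.0, 4.2] turn z 0.261
[15.9, -32.4, 4.2] turn z 0.261
[15.1, -32.7, 4.2] turn z 0.261
[14.4, -33.1, 4.2] turn z 0.261
[13.6, -33.4, 4.2] turn z 0.261
[12.9, -33.7, 4.2] turn z 0.261
[12.1, -34.0, 4.2] turn z 0.261
[11.3, -34.2, 4.2] turn z 0.261
[10.5, -34.5, 4.2] turn z 0.261
[9.7, -34.7, 4.2] turn z 0.261
[9.0, -34.9, 4.2] turn z 0.261
[8.2, -35.1, 4.2] turn z 0.261
[7.4, -35.3, 4.2] turn z 0.261
[6.5, -35.5, 4.2] turn z 0.261
[5.7, -35.6, 4.2] turn z 0.261
```

apply_moves([
  [1,22.8,-28,4,0,0,0.26],
  [1,22.1,-28.5,4,0,0,0.26],
  [1,21.5,-29,4,0,0,0.26],
  [1,20.8,-29.5,4,0,0,0.26],
  [1,20.2,-30,4,0,0,0.26],
  [1,19.5,-30.4,4,0,0,0.26],
  [1,18.8,-30.8,4,0,0,0.26],
  [1,18,-31.2,4,0,0,0.26],
], squeeze=40)

```text
time: 0.9
tool_pos: [304.2, -285.0, 217.4]
tcp_rot: [-180.0, 0.0, 10.4]
ft_force: [0.5, 0.1, 1.2]
finger_gap: 85.4
grip_force: 0.0
```

apply_moves([
  [1,17.3,-31.6,4,0,0,0.26],
  [1,16.6,-32,4,0,0,0.26],
  [1,15.9,-32.4,4,0,0,0.26],
  [1,15.1,-32.7,4,0,0,0.26],
  [1,14.4,-33.1,4,0,0,0.26],
  [1,13.6,-33.4,4,0,0,0.26],
  [1,12.9,-33.7,4,0,0,0.26],
  [1,12.1,-34,4,0,0,0.26],
])

```text
time: 1.7
tool_pos: [394.6, -11.0, 185.7]
tcp_rot: [180.0, -0.0, -0.0]
ft_force: [0.7, 0.3, -0.6]
finger_gap: 85.5
grip_force: 0.0
```

apply_moves([
  [1,11.3,-34.2,4,0,0,0.26],
  [1,10.5,-34.5,4,0,0,0.26],
  [1,9.7,-34.7,4,0,0,0.26],
  [1,9,-34.9,4,0,0,0.26],
  [1,8.2,-35.1,4,0,0,0.26],
  [1,7.4,-35.3,4,0,0,0.26],
  [1,6.5,-35.5,4,0,0,0.26],
  [1,0,0,0,0,0,0.26],
])

```text
time: 2.5
tool_pos: [473.3, 230.3, 156.6]
tcp_rot: [-180.0, 0.1, -10.2]
ft_force: [-0.7, -0.9, -0.2]
finger_gap: 85.5
grip_force: 0.0
```

```bash
python3 - <<'E'
from h import *
import pickle
st=r.sense();print(st["time"],st["tool_pos"],st["tcp_rot"],st["ft_force"],st["joint_pos"])
s=r.snapshot("wrist");s["st"]=st;pickle.dump(s,open("w1.pkl","wb"));save("w1",s)
print(s["hand_eye"].round(3).tolist())
plan([486,261.5,110],-10.5,4)
E
```

```text
2.5 [473.31891562 230.29029449 156.63580242] [-1.79983448e+02  1.01589275e-01 -1.02459021e+01] [-0.73194039 -0.89211066 -0.20985532] [ 2.03193999e+01 -1.65164330e-01  1.03160160e+02  6.76234289e-02
  7.70840694e+01  1.20550156e+02]
[[-0.0, -0.954, -0.3, 76.842], [1.0, -0.0, -0.0, -0.467], [0.0, -0.3, 0.954, -124.225], [0.0, 0.0, 0.0, 1.0]]
[1.7, -8.7, 11.7] turn z 0.008
[1.7, -8.7, 11.7] turn z 0.008
[1.7, -8.7, 11.7] turn z 0.008
[1.7, -8.7, 11.7] turn z 0.008
```

View pics/w1.png

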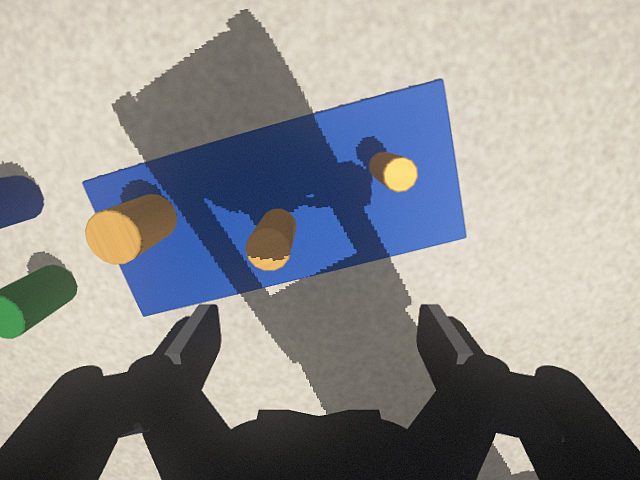

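The wrist view shows the 30 mm standard between its neighbours, with its top disc centred near (268,249). The fingers are open around column 320. I'll cross-check the position against the top camera and plan the descent.

```bash
python3 - <<'E'
from h import *
import pickle
s=pickle.load(open("w1.pkl","rb"));st=s["st"]
W=np.eye(4);W[:3,:3]=Ro.from_euler("xyz",st["tcp_rot"],degrees=True).as_matrix();W[:3,3]=st["tool_pos"]
T=W@s["hand_eye"]
for n,u,v in(("mid",268,249),("midL",246,249),("midR",290,249),("thin",401,174),("thick",113,237)):print(n,at_z(s,u,v,69,T))
plan([486,261,110],-10.5,4)
E
```

```text
mid [484.82337218 262.22309635  69.        ]
midL [487.3848962  276.41488945  69.        ]
midR [482.2677724  248.07472342  69.        ]
thin [517.63744679 171.43738813  69.        ]
thick [511.12656321 361.30941753  69.        ]
[1.7, -8.6, 11.7] turn z 0.008
[1.7, -8.6, 11.7] turn z 0.008
[1.7, -8.6, 11.7] turn z 0.008
[1.7, -8.6, 11.7] turn z 0.008
```

apply_moves([
  [1,2.2,-11,5,0,0,0.05],
  [1,2.2,-11,5,0,0,0],
  [1,2.3,-11,6,0,0,0],
  [1,0,0,20,0,0,0],
  [1,0,0,20,0,0,0],
  [1,0,0,20,0,0,0],
  [1,0,0,20,0,0,0],
  [1,0,0,10,0,0,0],
])

```text
time: 3.35
tool_pos: [485.0, 257.9, 49.6]
tcp_rot: [179.9, 0.1, -10.6]
ft_force: [0.0, 0.2, -0.4]
finger_gap: 85.0
grip_force: 0.0
```

apply_moves([
  [-1,0,0,0,0,0,0],
  [-1,0,0,0,0,0,0],
  [-1,0,0,0,0,0,0],
  [-1,0,0,0,0,0,0],
  [-1,0,0,0,0,0,0],
  [-1,0,0,0,0,0,0],
  [-1,0,0,0,0,0,0],
  [-1,0,0,0,0,0,0],
])

```text
time: 4.15
tool_pos: [487.2, 258.7, 53.5]
tcp_rot: [-179.9, -0.1, -10.6]
ft_force: [-1.0, -0.6, 5.2]
finger_gap: 28.6
grip_force: 39.5
```

apply_moves([
  [-1,0,0,-10,0,0,0],
  [-1,0,0,-20,0,0,0],
  [-1,0,0,-30,0,0,0],
  [-1,0,0,-30,0,0,0],
  [-1,0,0,-30,0,0,0],
  [-1,0,0,-30,0,0,0],
  [-1,0,0,0,0,0,0],
  [-1,0,0,0,0,0,0],
], squeeze=40)

```text
time: 4.95
tool_pos: [486.5, 258.5, 203.2]
tcp_rot: [-179.9, -0.1, -10.6]
ft_force: [-0.1, 0.0, -0.8]
finger_gap: 28.6
grip_force: 39.6
```

```bash
python3 - <<'E'
from h import *
for _ in range(3):
    st=r.sense();print(st["time"],st["tool_pos"],st["tcp_rot"],st["ft_force"],st["finger_gap"],st["grip_force"])
    s=r.snapshot("wrist")
s["st"]=st
save("w2",s,(220,180,420,380),3)
plan([633.5,-222.4,200],-10.5,16)
E
```

```text
4.95 [486.5392003  258.54234582 203.16702343] [-1.79931507e+02 -1.00433787e-01 -1.06040503e+01] [-0.0612503   0.00416309 -0.84154141] 28.61610735469659 39.60181585178361
5.0 [485.75554211 258.22188709 201.60179436] [ 1.79985834e+02  2.70046802e-02 -1.06028339e+01] [ 0.26081181 -0.21222959 -0.7071827 ] 29.136276694447886 39.60011255345307
5.05 [485.32559198 257.98865963 200.72606062] [ 1.79934680e+02  1.03014187e-01 -1.06081573e+01] [-0.53416249  0.0908972  -1.40510645] 28.54477948197129 39.59914331469918
[14.6, 27.8, 0.0] turn z -0.001
[14.6, 27.8, 0.0] turn z -0.001
[14.6, 27.8, 0.0] turn z -0.001
[14.6, 27.8, 0.0] turn z -0.001
[14.6, 27.8, 0.0] turn z -0.001
[14.6, 27.8, 0.0] turn z -0.001
[14.6, 27.8, 0.0] turn z -0.001
[14.6, 27.8, 0.0] turn z -0.001
[14.6, 27.8, 0.0] turn z -0.001
[14.6, 27.8, 0.0] turn z -0.001
[14.6, 27.8, 0.0] turn z -0.001
[14.6, 27.8, 0.0] turn z -0.001
[14.6, 27.8, 0.0] turn z -0.001
[14.6, 27.8, 0.0] turn z -0.001
[14.6, 27.8, 0.0] turn z -0.001
[14.6, 27.8, 0.0] turn z -0.001
```

View pics/w2.png

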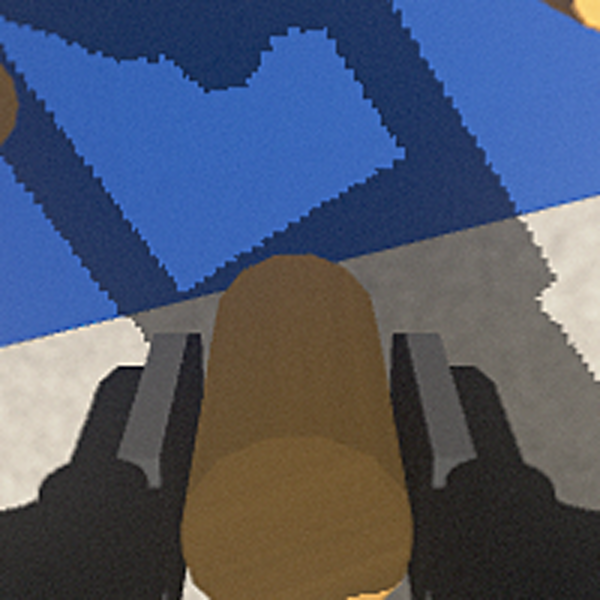

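```bash
python3 - <<'E'
from h import *
s=r.snapshot("wrist");H=s["hand_eye"]
for z in(-15,-19):
  for n,x,y in(("far",298,437),("L",183,522),("R",413,522)): print(z,n,at_z(s,220-.3+x/3,180-.3+y/3,z,H))
print(*[(n,by_depth(s,220+x/3,180+y/3,H).round(1)) for n,x,y in(("topmid",298,500),("near far edge",298,450),("side",298,350),("low",298,275))])
st=r.sense();print(st["tool_pos"],st["ft_force"])
E
```

```text
-15 far [ 10.97642411  -0.28316856 -15.        ]
-15 L [ -1.18218628 -14.64549601 -15.        ]
-15 R [ -1.18795237  14.08694855 -15.        ]
-19 far [ 13.38837116  -0.28984177 -19.        ]
-19 L [  1.67502411 -14.12620304 -19.        ]
-19 R [  1.66946919  13.55402389 -19.        ]
('topmid', array([  3.3,  -0.2, -16.9])) ('near far edge', array([  9.4,  -0.2, -15.6])) ('side', array([11.3, -0.1,  7.5])) ('low', array([11. , -0.1, 36.1]))
[485.1465174  257.92156167 200.24048946] [-0.68587457  0.19312348 -1.76891779]
```

apply_moves([
  [-1,14.6,27.8,0,0,0,0],
  [-1,14.6,27.8,0,0,0,0],
  [-1,14.6,27.8,0,0,0,0],
  [-1,14.6,27.8,0,0,0,0],
  [-1,14.6,27.8,0,0,0,0],
  [-1,14.6,27.8,0,0,0,0],
  [-1,14.6,27.8,0,0,0,0],
  [-1,14.6,27.8,0,0,0,0],
])

```text
time: 5.95
tool_pos: [559.5, 17.0, 200.6]
tcp_rot: [180.0, 0.1, -10.6]
ft_force: [-0.0, 0.7, -1.2]
finger_gap: 28.8
grip_force: 39.7
```

apply_moves([
  [-1,14.6,27.8,0,0,0,0],
  [-1,14.6,27.8,0,0,0,0],
  [-1,14.6,27.8,0,0,0,0],
  [-1,14.6,27.8,0,0,0,0],
  [-1,14.6,27.8,0,0,0,0],
  [-1,14.6,27.8,0,0,0,0],
  [-1,9.6,27.8,0,0,0,0],
  [-1,0,20,0,0,0,0],
])

```text
time: 6.75
tool_pos: [615.7, -212.4, 200.1]
tcp_rot: [-180.0, 0.1, -10.7]
ft_force: [-0.4, 0.0, -0.6]
finger_gap: 28.7
grip_force: 39.7
```

```bash
python3 - <<'E'
from h import *
import pickle
st=r.sense();s=r.snapshot("wrist");s["st"]=st;pickle.dump(s,open("w3.pkl","wb"));save("w3",s)
sc=r.snapshot("scene");pickle.dump(sc,open("s3.pkl","wb"))
print(st["tool_pos"],st["tcp_rot"])
E
```

```text
[ 615.74637116 -212.37006491  200.12273932] [-1.79986138e+02  1.29077421e-01 -1.06602634e+01]
```

View pics/w3.png

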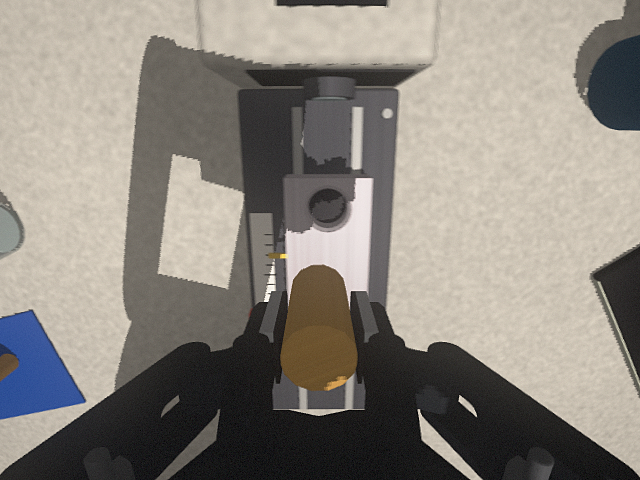

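The wrist view shows the standard held upright, with its top centre near (319.5,358) and its far foot edge at v≈265. The well mouth is centred near (328,206), and the carriage's far edge runs from (285,175) to (373,179).

```bash
python3 - <<'E'
from h import *
import pickle
s=pickle.load(open("w3.pkl","rb"));st=s["st"];H=s["hand_eye"];zt=st["tool_pos"][2]
W=np.eye(4);W[:3,:3]=Ro.from_euler("xyz",st["tcp_rot"],degrees=True).as_matrix();W[:3,3]=st["tool_pos"]
T=W@H
for n,u,v,z in(("well",328,206,52),("wellL",307,206,52),("wellR",350,206,52),("blkL",285,175.5,52),("blkR",373,178.5,52),("ptr",269,256,50)):print(n,"tool",at_z(s,u,v,zt-52+52-z if 0 else zt-z,H).round(1),"world",at_z(s,u,v,z,T).round(1))
for zz in(-15,-17,-19):print("stdtop centre",zz,at_z(s,319.5,358.5,zz,H).round(1),at_z(s,319.5,326,zz,H).round(1),at_z(s,319.5,391,zz,H).round(1))
# dense depth: standard surface points in tool frame, circle fit of side
hsv=cv2.cvtColor(s["color"],cv2.COLOR_BGR2HSV);m=cv2.inRange(hsv,(8,100,30),(25,255,255));m[:,:270]=0;m[:,370:]=0
v,u=np.where((m>0)&(s["depth"]>0));P=np.array([by_depth(s,a,b,H) for a,b in zip(u,v)])
print("z range",np.percentile(P[:,2],[1,5,50,95,99]))
S=P[(P[:,2]>-8)&(P[:,2]<38)]
from scipy.optimize import least_squares
f=least_squares(lambda q:np.hypot(S[:,0]-q[0],S[:,1]-q[1])-15,[0,0],loss="soft_l1");print("side fit centre",f.x,len(S),np.abs(f.fun).mean())
tp=P[P[:,2]<-13];print("top",tp.mean(0),(tp.max(0)+tp.min(0))/2)
E
```

```text
well tool [ 22.1   7.2 148.1] world [ 635.8 -223.4   52. ]
wellL tool [ 22.1  -9.7 148.1] world [ 638.9 -206.8   52. ]
wellR tool [ 22.1  24.9 148.1] world [ 632.5 -240.9   52. ]
blkL tool [ 46.5 -26.8 148.1] world [ 666.1 -194.5   52. ]
blkR tool [ 44.2  42.5 148.1] world [ 651.  -262.2   52. ]
ptr tool [-21.4 -42.6 150.1] world [ 602.2 -166.4   50. ]
stdtop centre -15 [ -3.3  -0.1 -15. ] [ 10.7  -0.1 -15. ] [-18.4  -0.1 -15. ]
stdtop centre -17 [ -1.8  -0.1 -17. ] [ 11.9  -0.1 -17. ] [-16.7  -0.1 -17. ]
stdtop centre -19 [ -0.4  -0.1 -19. ] [ 13.1  -0.1 -19. ] [-14.9  -0.1 -19. ]
z range [-16.84654637 -16.45623101 -14.84834135  35.47408145 146.95796275]
side fit centre [-3.87030354 -0.53834283] 2647 0.2088777885343051
top [ -2.06684586  -0.44716257 -15.66163309] [ -3.05169773  -1.25159722 -17.53037195]
```

```bash
python3 - <<'E'
from h import *
import pickle
from scipy.optimize import least_squares
s=pickle.load(open("s3.pkl","rb"))
hsv=cv2.cvtColor(s["color"],cv2.COLOR_BGR2HSV);m=cv2.inRange(hsv,(8,100,30),(25,255,255))
k,l,q,c=cv2.connectedComponentsWithStats(m)
for i in range(1,k):
    if q[i,4]>60:
        v,u=np.where((l==i)&(s["depth"]>0));P=np.array([by_depth(s,a,b) for a,b in zip(u,v)]);
        print(c[i].round(1),q[i],P.mean(0).round(1),np.percentile(P[:,2],[2,98]).round(1))
        if 120<P[:,2].mean()<230 and abs(P[:,0].mean()-615)<60:
            S=P[(P[:,2]>155)&(P[:,2]<208)]
            f=least_squares(lambda w:np.hypot(S[:,0]-w[0],S[:,1]-w[1])-15,[615,-212],loss="soft_l1");print("fit",f.x,np.abs(f.fun).mean(),len(S))
save("s3",s,(70,180,220,380),3)
E
```

```text
[74.4 16.4] [ 51   3  44  24 460] [-746.1 -150.6  179.5] [158.3 183.7]
[217.   63.9] [ 186   39   68   44 1580] [-804.4  339.6  -97.9] [-157.8  -32. ]
[103.   78.5] [  63   40   73   68 2376] [-887.9 -129.6  -98.8] [-205.3   -0.3]
[397.2 194.4] [389 179  19  33 482] [517.3 355.3  48.3] [11.1 71.2]
[546.  197.8] [530 185  35  22 422] [679.1 617.6  53.9] [41.  67.8]
[320.6 222.8] [316 209  10  29 237] [523.2 167.6  47.1] [12.6 71.1]
[539.2 216.3] [526 209  29  11  62] [682.8 613.9   8. ] [ 3.3 11.9]
[ 99.9 265.5] [ 82 243  39  46 950] [ 619.  -215.1  193. ] [156.4 218.2]
fit [ 610.02150296 -214.90321991] 0.7473541713645014 590
```

View pics/s3.png

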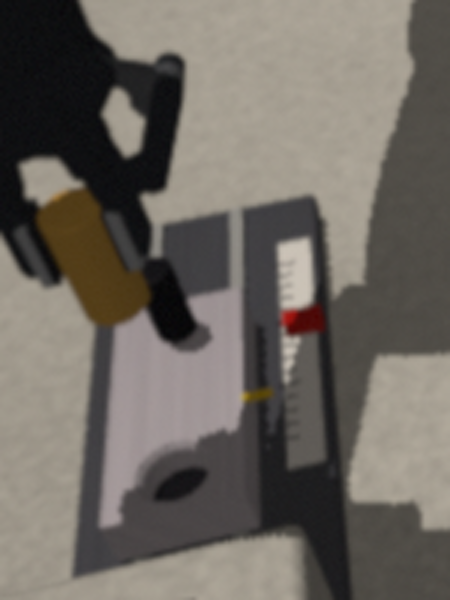

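apply_moves([
  [-1,7,2,0,0,0,0],
  [-1,8,2.5,0,0,0,0],
  [-1,8,2.3,0,0,0,0],
  [-1,0,0,20,0,0,0],
  [-1,0,0,25,0,0,0],
  [-1,0,0,25,0,0,0],
  [-1,0,0,15,0,0,0],
  [-1,0,0,0,0,0,0],
])

```text
time: 7.65
tool_pos: [636.0, -220.3, 113.6]
tcp_rot: [-179.9, 0.3, -10.6]
ft_force: [-0.4, 0.2, -0.8]
finger_gap: 28.7
grip_force: 39.7
```

```bash
python3 - <<'E'
from h import *
import pickle
for _ in range(3):
    st=r.sense();s=r.snapshot("wrist")
s["st"]=st;pickle.dump(s,open("w4.pkl","wb"));save("w4",s,(230,120,410,320),3)
print(st["tool_pos"],st["tcp_rot"],st["ft_force"])
E
```

```text
[ 637.88906182 -221.32011755  117.50465873] [ 1.79998253e+02 -1.26490610e-02 -1.05772772e+01] [ 0.32946957 -0.46454391 -0.59404617]
```

View pics/w4.png

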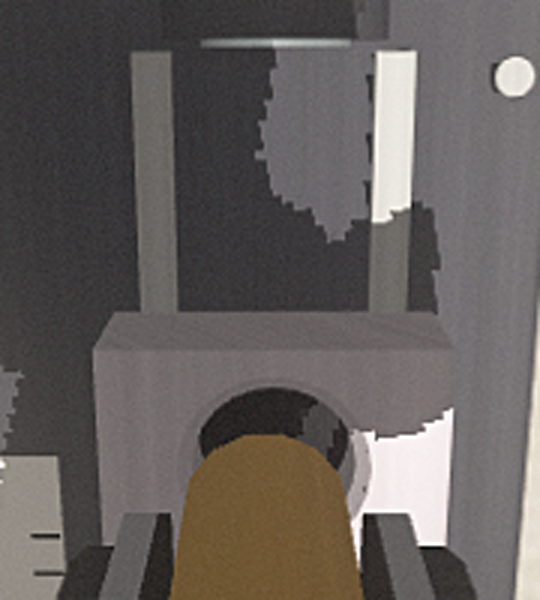

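The view shows the foot just above the well, with its far rim at crop (267,434). The mouth ring is centred at column ~276 with its far edge at row 379, and the carriage far edge runs (94,350) to (453,350). The foot still has to go roughly 1.5 mm to the right (+tool y). I'll calculate the x shift.

```bash
python3 - <<'E'
from h import *
import pickle
s=pickle.load(open("w4.pkl","rb"));st=s["st"];H=s["hand_eye"];zt=st["tool_pos"][2]
g=lambda x,y,z:at_z(s,230-.33+x/3,120-.33+y/3,z,H)
for zb in(117.5,115):
  print("TCP z",zb,"well by ring far",g(276,379,zb-52)-[19.5,0,0],"by hole",g(278,388,zb-49)-[16.5,0,0],"by block edge",g(273.5,350,zb-52)-[25,0,0])
  print(" widths ring",g(370,470,zb-52)[1]-g(182,470,zb-52)[1],"blk",g(453,350,zb-52)[1]-g(94,350,zb-52)[1])
for z in(43,45,47): print("std",z,g(267.5,434,z)-[15,0,0])
hsv=cv2.cvtColor(s["color"],cv2.COLOR_BGR2HSV);m=cv2.inRange(hsv,(8,100,30),(25,255,255));m[:,:270]=0;m[:,370:]=0;m[:250]=0
from scipy.optimize import least_squares
v,u=np.where((m>0)&(s["depth"]>0));P=np.array([by_depth(s,a,b,H) for a,b in zip(u,v)])
S=P[(P[:,2]>-8)&(P[:,2]<42)]
f=least_squares(lambda q:np.hypot(S[:,0]-q[0],S[:,1]-q[1])-15,[0,0],loss="soft_l1");print("side fit",f.x,len(S),"zmax",np.percentile(P[:,2],[50,95,99.5]))
R=by_depth(s,230+100/3,120+420/3,H);print("block top depth pt tool z",R, by_depth(s,230+120/3,120+500/3,H))
for _ in range(2): st=r.sense();print(st["tool_pos"]);r.snapshot("wrist")
E
```

```text
TCP z 117.5 well by ring far [-4.44508101  1.37118436 65.5       ] by hole [-4.29361183  1.80053984 68.5       ] by block edge [-4.07733294  0.87510116 65.5       ]
 widths ring 37.57895769442182 blk 69.18000408116959
TCP z 115 well by ring far [-3.63095176  1.34697673 63.        ] by hole [-3.45520488  1.77113952 66.        ] by block edge [-3.34052246  0.85743037 63.        ]
 widths ring 37.08378321260557 blk 68.26842550702452
std 43 [-2.68605726 -0.29999474 43.        ]
std 45 [-3.45777435 -0.29801005 45.        ]
std 47 [-4.22949144 -0.29602536 47.        ]
side fit [-3.88216665 -0.55568757] 2823 zmax [-14.83568949  35.30053779  44.6556809 ]
block top depth pt tool z [  6.72283986 -32.90458897  64.52901425] [-10.87604338 -29.88497637  65.52055874]
[ 638.40918855 -221.69467476  118.53148291]
[ 638.64520647 -221.85911465  119.04911194]
```

apply_moves([
  [-1,-1.2,1.3,0,0,0,0],
  [-1,0,0,4,0,0,0],
  [-1,0,0,4,0,0,0],
  [-1,0,0,3,0,0,0],
  [-1,0,0,3,0,0,0],
  [-1,0,0,0,0,0,0],
  [-1,0,0,0,0,0,0],
  [-1,0,0,0,0,0,0],
])

```text
time: 8.7
tool_pos: [636.1, -222.6, 103.2]
tcp_rot: [180.0, -0.0, -10.6]
ft_force: [0.7, -0.9, -1.3]
finger_gap: 28.8
grip_force: 39.7
```

apply_moves([
  [-1,0.8,0.4,2,0,0,0],
  [-1,0,0,2,0,0,0],
  [-1,0,0,2,0,0,0],
  [-1,0,0,2,0,0,0],
  [-1,0,0,2,0,0,0],
  [-1,0,0,2,0,0,0],
  [-1,0,0,0,0,0,0],
  [-1,0,0,0,0,0,0],
])

```text
time: 9.5
tool_pos: [636.7, -223.1, 90.9]
tcp_rot: [-180.0, 0.0, -10.6]
ft_force: [1.1, -1.0, -0.7]
finger_gap: 29.3
grip_force: 39.7
```

apply_moves([
  [-1,0,0,2,0,0,0],
  [-1,0,0,2,0,0,0],
  [-1,0,0,2,0,0,0],
  [-1,0,0,2,0,0,0],
  [-1,0,0,1,0,0,0],
  [-1,0,0,1,0,0,0],
  [-1,0,0,0,0,0,0],
  [-1,0,0,0,0,0,0],
])

```text
time: 10.3
tool_pos: [636.8, -223.1, 81.5]
tcp_rot: [180.0, -0.0, -10.6]
ft_force: [-2.5, 1.4, 3.3]
finger_gap: 28.8
grip_force: 40.1
```

apply_moves([
  [-1,0,0,1,0,0,0],
  [-1,0,0,1,0,0,0],
  [-1,0,0,0,0,0,0],
  [-1,0,0,0,0,0,0],
  [-1,0,0,0,0,0,0],
  [-1,0,0,0,0,0,0],
  [-1,0,0,0,0,0,0],
  [-1,0,0,0,0,0,0],
])

```text
time: 11.1
tool_pos: [637.1, -223.2, 81.4]
tcp_rot: [180.0, -0.1, -10.6]
ft_force: [-7.2, 2.3, 15.2]
finger_gap: 28.9
grip_force: 41.6
```

apply_moves([
  [1,0,0,-1,0,0,0],
  [1,0,0,-1,0,0,0],
  [1,0,0,0,0,0,0],
  [1,0,0,0,0,0,0],
  [1,0,0,0,0,0,0],
  [1,0,0,-10,0,0,0],
  [1,0,0,-20,0,0,0],
  [1,0,0,-20,0,0,0],
])

```text
time: 11.9
tool_pos: [636.4, -223.0, 131.7]
tcp_rot: [-180.0, 0.0, -10.6]
ft_force: [0.4, -0.9, 0.5]
finger_gap: 85.2
grip_force: 0.0
```

apply_moves([
  [1,0,0,-20,0,0,0],
  [1,0,0,-20,0,0,0],
  [1,0,0,-20,0,0,0],
  [1,0,0,0,0,0,0],
  [1,0,0,0,0,0,0],
  [1,0,0,0,0,0,0],
  [1,0,0,0,0,0,0],
  [1,0,0,0,0,0,0],
])

```text
time: 12.7
tool_pos: [636.1, -222.9, 189.6]
tcp_rot: [-180.0, 0.1, -10.6]
ft_force: [0.3, 0.5, -0.9]
finger_gap: 85.4
grip_force: 0.0
```

```bash
python3 - <<'E'
from h import *
import pickle
st=r.sense();print(st["tool_pos"],st["tcp_rot"],st["finger_gap"],st["ft_force"])
s=r.snapshot("scene");pickle.dump(s,open("s5.pkl","wb"))
hsv=cv2.cvtColor(s["color"],cv2.COLOR_BGR2HSV);m=cv2.inRange(hsv,(8,100,60),(25,255,255))
k,l,q,c=cv2.connectedComponentsWithStats(m)
for i in range(1,k):
    if q[i,4]>40:
        v,u=np.where((l==i)&(s["depth"]>0));P=np.array([by_depth(s,a,b) for a,b in zip(u,v)])
        if P[:,0].mean()<300: continue
        t=P[P[:,2]>np.percentile(P[:,2],97)-4]
        print(c[i].round(1),q[i],P.mean(0).round(1),np.percentile(P[:,2],[2,98]).round(1),"top",((t.max(0)+t.min(0))/2).round(1))
save("s5",s,(70,180,220,380),3)
plan([535.5+0,-204.7,160],-10.5,8)
E
```

```text
[ 636.1180109  -222.85547855  189.60223034] [-1.79973189e+02  1.18177944e-01 -1.06053182e+01] 85.43972883157777 [ 0.29221412  0.47359263 -0.8547025 ]
[397.2 194.5] [389 179  19  33 485] [517.3 355.3  48.1] [11.  71.2] top [510.3 359.3  69.5]
[545.7 198.3] [530 186  35  21 379] [679.  617.4  52.6] [41.  63.2] top [669.8 628.7  61.5]
[320.6 222.8] [316 209  10  29 237] [523.1 167.8  46.9] [11.4 71.2] top [517.9 170.6  69.5]
[538.8 216.2] [526 209  28  11  61] [682.3 613.2   8.1] [ 5.  11.6] top [676.  617.5  10.1]
[123.2 328.8] [109 312  30  35 681] [ 641.  -221.4   82.1] [ 49.6 100.2] top [ 633.8 -222.4   98.8]
[-12.8, 0.1, 3.7] turn z -0.003
[-12.8, 0.1, 3.7] turn z -0.003
[-12.8, 0.1, 3.7] turn z -0.003
[-12.8, 0.1, 3.7] turn z -0.003
[-12.8, 0.1, 3.7] turn z -0.003
[-12.8, 0.1, 3.7] turn z -0.003
[-12.8, 0.1, 3.7] turn z -0.003
[-12.8, 0.1, 3.7] turn z -0.003
```

View pics/s5.png

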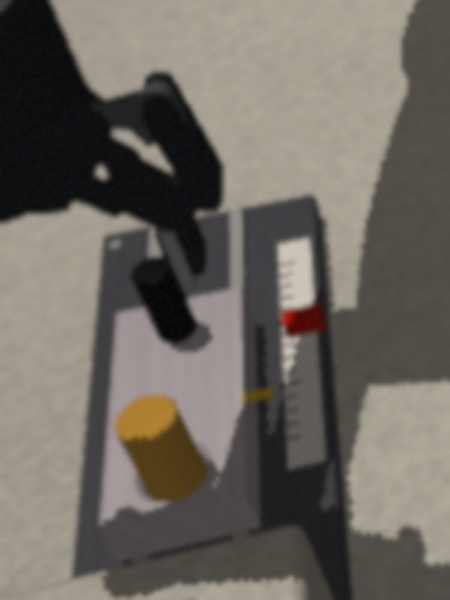

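The standard stands upright in the well. Its top measures z≈98 against the expected 97, at (633.8,-222.4), and the other two haven't moved. Next is the handle.

apply_moves([
  [1,-17,0.1,4,0,0,0],
  [1,-17,0.1,4,0,0,0],
  [1,-17,0.1,4,0,0,0],
  [1,-17,0.1,4,0,0,0],
  [1,-17,0.1,4,0,0,0],
  [1,-17,0.1,4,0,0,0],
  [1,0,0,4,0,0,0],
  [1,0,0,0,0,0,0],
])

```text
time: 13.55
tool_pos: [536.2, -204.8, 162.4]
tcp_rot: [-180.0, 0.0, -10.6]
ft_force: [-0.4, 0.3, -0.3]
finger_gap: 85.2
grip_force: 0.0
```

apply_moves([
  [1,0,0,15,0,0,0],
  [1,0,0,15,0,0,0],
  [1,0,0,15,0,0,0],
  [1,0,0,15,0,0,0],
  [1,0,0,15,0,0,0],
  [1,0,0,6,0,0,0],
  [1,0,0,0,0,0,0],
  [1,0,0,0,0,0,0],
])

```text
time: 14.35
tool_pos: [536.6, -205.1, 82.3]
tcp_rot: [180.0, -0.0, -10.6]
ft_force: [-0.4, -0.4, -0.5]
finger_gap: 85.3
grip_force: 0.0
```

apply_moves([
  [-1,0,0,0,0,0,0],
  [-1,0,0,0,0,0,0],
  [-1,0,0,0,0,0,0],
  [-1,0,0,0,0,0,0],
  [-1,0,0,0,0,0,0],
  [-1,0,0,0,0,0,0],
  [-1,0,0,0,0,0,0],
  [-1,0,0,0,0,0,0],
], squeeze=80)

```text
time: 15.15
tool_pos: [536.7, -204.1, 82.6]
tcp_rot: [-179.9, -0.0, -10.6]
ft_force: [-1.3, 4.7, 5.4]
finger_gap: 20.3
grip_force: 78.0
```

```bash
cat > pm.py <<'E'
from h import *
# pointer and mark from the scene and top cameras, along the reader's x
u_=np.array([np.cos(np.radians(-10.5)),np.sin(np.radians(-10.5))]); w_=np.array([-u_[1],u_[0]])
st=r.sense();print(st["time"],st["tool_pos"],st["tcp_rot"],st["ft_force"],st["finger_gap"],st["grip_force"])
for n in("scene","top"):
    s=r.snapshot(n);hsv=cv2.cvtColor(s["color"],cv2.COLOR_BGR2HSV)
    for nm,ms,z in(("ptr",cv2.inRange(hsv,(18,130,60),(35,255,255)),50),("red",cv2.inRange(hsv,(0,150,60),(6,255,255))|cv2.inRange(hsv,(174,150,60),(180,255,255)),32)):
        k,l,q,c=cv2.connectedComponentsWithStats(ms)
        for i in range(1,k):
            p=at_z(s,*c[i],z)
            d=p[:2]-[584.9,-213.6]
            if q[i,4]>4 and -150<d@u_<60 and 25<d@w_<100:
                print(n,nm,c[i].round(1),q[i].tolist(),"reader-x rel",(d@u_).round(1),"y",(d@w_).round(1))
E
python3 pm.py
```

```text
15.15 [ 536.69616033 -204.13257888   82.64641931] [-1.79929853e+02 -2.17156431e-02 -1.05933711e+01] [-1.27924652  4.70364424  5.37994442] 20.33024548444633 77.95958161354065
scene ptr [156.1 311.2] [151, 309, 10, 5, 33] reader-x rel 7.3 y 42.8
scene red [170.9 286. ] [164, 281, 14, 10, 101] reader-x rel -60.3 y 65.2
top ptr [464.5 242. ] [462, 241, 6, 3, 12] reader-x rel 10.9 y 42.6
top red [445.4 273.5] [441, 270, 11, 8, 53] reader-x rel -62.6 y 66.3
```

apply_moves([
  [-1,-3,0,0,0,0,0],
  [-1,-5,0,0,0,0,0],
  [-1,-5,0,0,0,0,0],
  [-1,-5,0,0,0,0,0],
  [-1,-5,0,0,0,0,0],
  [-1,-5,0,0,0,0,0],
  [-1,-5,0,0,0,0,0],
  [-1,-5,0,0,0,0,0],
])

```text
time: 16.05
tool_pos: [500.4, -197.4, 82.6]
tcp_rot: [-179.9, -0.2, -10.6]
ft_force: [7.1, 2.3, -1.0]
finger_gap: 20.4
grip_force: 78.1
```

apply_moves([
  [-1,-5,0,0,0,0,0],
  [-1,-5,0,0,0,0,0],
  [-1,-5,0,0,0,0,0],
  [-1,-5,0,0,0,0,0],
  [-1,-5,0,0,0,0,0],
  [-1,-3,0,0,0,0,0],
  [-1,0,0,0,0,0,0],
  [-1,0,0,0,0,0,0],
])

```text
time: 16.85
tool_pos: [473.1, -192.4, 82.6]
tcp_rot: [-179.9, -0.2, -10.6]
ft_force: [8.6, 4.0, -3.2]
finger_gap: 20.6
grip_force: 78.3
```

```bash
python3 pm.py
```

```text
16.85 [ 473.05523923 -192.36633995   82.61743843] [-179.94831997   -0.21434548  -10.5998209 ] [ 8.55362217  4.04726942 -3.229218  ] 20.617542994563 78.3347225189209
scene ptr [155.6 282.8] [151, 281, 9, 4, 27] reader-x rel -58.0 y 43.2
scene red [170.7 286.4] [164, 282, 14, 10, 98] reader-x rel -59.5 y 64.7
top ptr [458.6 270.8] [456, 270, 6, 3, 13] reader-x rel -53.8 y 42.9
top red [446.2 273.6] [442, 271, 9, 6, 40] reader-x rel -62.4 y 64.6
```

```bash
cat > fit.py <<'E'
from h import *
from scipy.optimize import least_squares
u_=np.array([np.cos(np.radians(-10.5)),np.sin(np.radians(-10.5))]); w_=np.array([-u_[1],u_[0]]);O=np.array([584.9,-213.6])
def cen(s,x,y,lx,ly,z0,z1):
    P=np.array([np.r_[O+(x+a*lx/2)*u_+(y+b*ly/2)*w_,z] for a in(-1,1) for b in(-1,1) for z in(z0,z1)])
    Ti=np.linalg.inv(s["T"]);q=cv2.projectPoints(P,cv2.Rodrigues(Ti[:3,:3])[0],Ti[:3,3],s["mtx"],s["dist"])[0]
    m=cv2.moments(cv2.convexHull(q.astype(np.float32)));return np.array([m["m10"],m["m01"]])/m["m00"],m["m00"]
def mask_c(s,which):
    hsv=cv2.cvtColor(s["color"],cv2.COLOR_BGR2HSV)
    ms=cv2.inRange(hsv,(18,100,50),(35,255,255)) if which=="ptr" else cv2.inRange(hsv,(0,110,40),(8,255,255))|cv2.inRange(hsv,(172,110,40),(180,255,255))
    k,l,q,c=cv2.connectedComponentsWithStats(ms);best=None
    for i in range(1,k):
        d=at_z(s,*c[i],45)[:2]-O
        if q[i,4]>4 and -150<d@u_<60 and 25<d@w_<100 and (best is None or q[i,4]>q[best,4]):best=i
    # saturation-weighted centroid around the blob
    return c[best],q[best,4]
for n in("scene","top"):
    s=r.snapshot(n);out={}
    for nm,lx,ly,z0,z1,y0 in(("ptr",4,12,48,51,43),("red",12,22,20,32,65)):
        c,a=mask_c(s,nm)
        f=least_squares(lambda p:cen(s,p[0],p[1],lx,ly,z0,z1)[0]-c,[-60,y0],diff_step=1e-3)
        out[nm]=f.x[0];print(n,nm,c.round(1),"area",a,"model",cen(s,*f.x,lx,ly,z0,z1)[1].round(0),"x,y",f.x.round(1))
    print(n,"ptr-mark",(out["ptr"]-out["red"]).round(1))
E
python3 fit.py; python3 -c "
from h import *
print(r.sense()['tool_pos'],r.sense()['ft_force'])"
```

```text
[ 473.13227524 -192.35740434   82.60678919] [ 8.74873127  4.13151198 -1.68949862]Traceback (most recent call last):
  File "fit.py", line 22, in <module>
    out[nm]=f.x[0];print(n,nm,c.round(1),"area",a,"model",cen(s,*f.x,lx,ly,z0,z1)[1].round(0),"x,y",f.x.round(1))
                                                          ^^^^^^^^^^^^^^^^^^^^^^^^^^^^^^^^
AttributeError: 'float' object has no attribute 'round'
```

```bash
sed -i 's/\[1\]\.round(0)/[1]/' fit.py; python3 fit.py
```

```text
scene ptr [154.8 283.1] area 38 model 21.372120779240504 x,y [-58.2  41.8]
scene red [171.1 286.3] area 126 model 127.80753142014146 x,y [-65.4  64.3]
scene ptr-mark 7.2
top ptr [458.7 270.6] area 20 model 12.55817726161331 x,y [-53.4  42.7]
top red [445.7 273.7] area 62 model 71.86272349441424 x,y [-61.4  64.6]
top ptr-mark 8.0
```

Both cameras agree that about 7.6 mm is left.

apply_moves([
  [-1,-2.5,0,0,0,0,0],
  [-1,-2.5,0,0,0,0,0],
  [-1,-2.5,0,0,0,0,0],
  [-1,0,0,0,0,0,0],
  [-1,0,0,0,0,0,0],
  [-1,0,0,0,0,0,0],
  [-1,0,0,0,0,0,0],
  [-1,0,0,0,0,0,0],
])

```text
time: 17.9
tool_pos: [465.9, -191.0, 82.6]
tcp_rot: [-180.0, -0.2, -10.6]
ft_force: [9.4, 4.0, -3.0]
finger_gap: 20.4
grip_force: 78.3
```

```bash
python3 fit.py; python3 - <<'E'
from h import *
st=r.sense();print(st["time"],st["tool_pos"],st["ft_force"],st["grip_force"],st["finger_gap"])
s=r.snapshot("scene");hsv=cv2.cvtColor(s["color"],cv2.COLOR_BGR2HSV);m=cv2.inRange(hsv,(8,100,60),(18,255,255))
k,l,q,c=cv2.connectedComponentsWithStats(m)
for i in range(1,k):
    if q[i,4]>100:
        v,u=np.where((l==i)&(s["depth"]>0));P=np.array([by_depth(s,a,b) for a,b in zip(u,v)])
        if P[:,0].mean()<300: continue
        t=P[P[:,2]>np.percentile(P[:,2],97)-4];print(c[i].round(1),q[i,4],np.percentile(P[:,2],98).round(1),((t.max(0)+t.min(0))/2).round(1))
E
```

```text
scene ptr [155.1 280. ] area 36 model 21.04233236494474 x,y [-65.5  42.4]
scene red [171.1 286.3] area 126 model 127.80753142014146 x,y [-65.4  64.3]
scene ptr-mark -0.1
top ptr [458.1 273.9] area 16 model 12.558163664769381 x,y [-60.7  42.7]
top red [445.8 273.7] area 62 model 71.86512729059905 x,y [-61.4  64.5]
top ptr-mark 0.7
18.0 [ 465.87551632 -191.01735649   82.63646904] [ 9.05635027  2.93969007 -2.86393345] 78.33924293518066 19.954786279112465
[545.6 198.3] 378 63.2 [670.3 628.7  61.6]
```

```bash
python3 - <<'E'
from h import *
s=r.snapshot("scene");hsv=cv2.cvtColor(s["color"],cv2.COLOR_BGR2HSV);m=cv2.inRange(hsv,(8,100,60),(25,255,255))
k,l,q,c=cv2.connectedComponentsWithStats(m);ok=False
for i in range(1,k):
    if q[i,4]>100:
        v,u=np.where((l==i)&(s["depth"]>0));P=np.array([by_depth(s,a,b) for a,b in zip(u,v)])
        if P[:,0].mean()<300: continue
        z=np.percentile(P[:,2],98);t=P[P[:,2]>z-4];p=(t.max(0)+t.min(0))/2;print(c[i].round(1),q[i,4],z.round(1),p.round(1))
        if np.hypot(*(p[:2]-[563,-209.5]))<12 and 94<z<103: ok=True
print(ok)
if ok: print(r.hand_in())
E
```

```text
[397.2 194.4] 484 71.2 [510.4 360.3  69.7]
[545.6 198.3] 379 63.0 [670.2 628.7  61.7]
[320.6 222.7] 236 70.8 [519.2 170.6  69.6]
[124.7 293.8] 590 100.4 [ 564.4 -209.7   99. ]
True
the job is handed in; nothing more can be done
None
```

I handed the job in at about 18 s of the 51 s allowed; the verdict was not shown. The 30 mm standard is down in the well and let go, the carriage is held by its handle with the pointer within about 1 mm of the middle of the red mark on both cameras, and the other two standards have not moved. I kept clear of the beaker but did not re-measure it.

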